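# Reverse the ratchet and back off the vessel plug

### The arm

A 6-joint arm with a two-finger parallel gripper is mounted at the origin on a cart in front of the work surface, level with it; the furniture and walls round the work are solid. World frame = base frame: x ahead of the robot, y to its left, z up, the work surface at z = 0. Lengths are in m, angles in degrees, forces in N, time in s.
With the tool pointing down it reaches from about 0.325 to 0.85 m from the base axis. Payload 15.5 kg.
Tool frame: the origin (TCP) lies midway between the tips of the shut fingers; the grasp point (between the pads) lies 19 mm behind it; z points along the fingers, y is the line along which they close (so a half turn about z gives the same grasp; the last joint's range is limited). The gripper opens to 91 mm and grips with 3 to 60 N. Pads are 32 mm wide; open, the fingers measure 118 mm over their backs; the gripper's body (76 mm by 178 mm) begins 60 mm behind the grasp point.
Start: joints at [-79.498, 28.281, 77.091, -0, 74.628, -5.472], TCP at [0.172, -0.601, 0.214] pointing down, gripper open.
Joint ranges: [-166.48, 166.48], [-47.26, 123.95], [12.59, 153.08], [-70.14, 250.14], [6.76, 159.57], [-176.63, 176.63]. Speed limits (degrees/s): [108.29, 108.29, 147.25, 172.46, 172.46, 172.46].

### API

Orientations are given as a 3x3 rotation matrix whose columns are the frame's x, y, z axes.
In Python, from bench import ctrl gives the robot as it stands. The module is installed in compiled form; this text tells all that it offers. Calls block until the motion is done:
- ctrl.goto(position, orientation): joint-space move of the TCP to a pose.
- ctrl.move_l(position, vel=0.15, ori=None, contact_N=None): straight line of the TCP; ori=None keeps the orientation; vel is the mean speed in m/s. With contact_N (N) it stops when the force on the tool has changed by that much, and returns True; else False.
- ctrl.movej(angles): joint-space move.
- ctrl.command_gripper(opening): opening from 0.0 (shut) to 1.0 (fully open); the grip force is fixed at half the most; returns when the fingers have stopped.
- ctrl.sleep(seconds).
- ctrl.ik(position, orientation): joint angles nearest the present ones, or None.
- ctrl.read_camera(name): name is "scene" or "top" or "wrist"; returns the picture (400x640x3 uint8, blue, green, red); there is no depth.
- ctrl.camera_params(name): a dict with "fx", "fy", "cx", "cy" (pixels), "pose" (4x4, takes a point from camera to world coordinates); the wrist camera has in their place "T_tool_cam" (4x4, takes a point from camera to tool coordinates, whose origin is the TCP and whose axes are the flange's). Camera axes: x right, y up, looking along -z (the intrinsics and any distortion apply to the point x, -y, -z); pixel columns grow to the right and rows downward; lengths in m; the calibration is good to about 2 mm. The wrist camera is an equidistant fisheye: a pixel r from the principal point sees the ray r / f radians off the axis. A picture is of the moment at which its call begins: read the wrist's pose just before it. camera_params takes no time and is no camera call.
A pose or a line that the arm cannot do raises ctrl.MotionError and nothing moves.
- ctrl.sign_off(): hands the job in; it is judged then, once.
Readings, each from a call of its own:
- ctrl.current_t(): time.
- ctrl.current_q(): joint angles.
- ctrl.current_dq(): joint speeds.
- ctrl.current_effort(): joint torques, N m.
- ctrl.current_tool_pos(): TCP position.
- ctrl.current_eef_rot(): TCP orientation.
- ctrl.current_contact_force(): force on the tool from outside, world axes, zero at the start.
- ctrl.current_wrist_torque(): the same for the moment, N m.
- ctrl.current_grip_width(): opening from 0.0 (shut) to 1.0 (fully open).
- ctrl.current_grasp_force(): force on a finger pad.
Only numpy, scipy, OpenCV 4.12 (cv2) and the standard library are available. Lean on these libraries where they do the work, as an engineer would, in place of code of your own. Each camera call takes 0.05 s, during which the arm holds its last target. There are 200 camera calls.

### The job

The hex plug of the leaning steel vessel is tight, and the ratchet fitted to it is still set to tighten. Flip the ratchet's reversing lever fully over to the loosening side, then work the handle to and fro between its stop pins until the plug has been backed off by at least a quarter turn (counterclockwise, looking at the head). Do not tighten the plug any further, leave the lever on the loosening side, and do not disturb the things standing and lying around; let go at the end.

Things in the scene. Friction and masses are not known exactly. Their poses are not given: they have to be found in the camera images.
- holder: Fixed grey holder, base plate 210 x 200 x 12 mm, carrying the steel vessel and its ratchet. Origin on the bench under head_axis. Axes at yaw 0: x away from the robot, y left, z up. The plug axis leans 30 deg from vertical toward -x, to the robot. 'Outward' = up along that axis; 'down the slope' = -x and 30 deg down. The base reaches 90 mm in front of the origin and 120 mm behind.
- head_axis (a point): Middle of the round steel ratchet head (88 mm wide, 26 mm thick), 175 mm above the bench, on the axis about which plug and handle turn. Axes as the holder's.
- shield_edge (a point): Middle of the front edge, underside, of the horizontal clear plastic splash shield (200 mm wide, 5 mm thick, on two rear posts), 305 mm above the bench, 112 mm in front of head_axis. It roofs the head and the lever: a hand pointing straight down cannot reach the lever; come from the front, tilted 30 to 40 deg. The handle's grip lies in front of it.
- ratchet (a joint): Angle (rad) of the ratchet handle about the plug axis: 0 = straight down the slope, positive = counterclockwise looking at the head (its end swings to the right seen from the robot). Stop pins limit it to -0.62 .. 0.62. It stays where it is left; swinging it alone takes about 0.3 N m, with the plug about 1.1 N m.
- grip (a point): On the centre line of the handle's black round ribbed grip, 175 mm from the plug axis. The grip is 25 mm thick, 125 to 215 mm from the axis, with 50 mm free below. The handle lies in the plane through head_axis square to the plug axis. Site axes turn with the handle: x up the slope toward the head, y left, z outward.
- lever (a joint): Angle (rad) of the reversing lever relative to the handle; 0 = along the handle, positive = knob to the right seen from the robot; stops at -0.4 and 0.4, stiff, stays where it is left. Fully right = loosening: the handle drives the plug swinging right, clicks freely swinging left. Fully left = tightening. Push the knob with about 3 N. Up to 0.45 rad of a stroke is lost before it bites.
- lever_pivot (a point): Pivot of the reversing lever on top of the head, 54 mm from the plug axis toward the handle, 20 mm outward of the handle's middle plane; its axis is parallel to the plug axis. The lever's flat bar, 11 mm wide, points along the handle, over the handle's steel shank (22 mm wide, 14 mm thick).
- lever_knob (a point): Upper part of the lever's upright knob, a light metal cylinder 16 mm across, 45 mm from the lever's pivot. The knob spans 14 to 40 mm outward of the middle plane of head and handle; this point is 30 mm outward.
- plug (a joint): Angle (rad) of the dark hex plug (34 mm across corners); its top with an engraved white line shows in the middle of the head. 0 = tight as found (line up and down the slope), positive = loosened, counterclockwise looking at the head. Takes 0.8 N m to turn, stays where it is left, turns from -0.35 to 2.8.
- bottle_ethanol: Bystander: clear screw-cap bottle with blue cap, 56 mm across, 105 mm tall; origin at the centre of its underside, z up.
- flask: Bystander: conical glass flask, 64 mm across, 102 mm tall; origin at the centre of its underside, z up.
- marker_0: Bystander: black marker pen 134 mm long, 14 mm thick, lying on the bench in front of the holder, at times below the handle; origin at its underside's centre.
- petri_0: Bystander: petri dish 91 mm across, 16 mm high; origin at the centre of its underside.

How it is judged:
By the outcome, as a careful person would: the job done as asked, in the order asked, and still so for the second after the job is handed in, with the robot touching nothing.
It also fails if it takes over 67 s, if anything falls off the work surface, if the arm or the gripper's body presses on something with over 40 N, if the wrist force passes 120 N, or if a joint passes its speed limit or range.

## Working session

There is one attempt and no reset: what is moved stays moved. The work goes in short steps, each a Python script; the robot and the scene stay as the last script left them, time stands still between calls to the robot, and variables do not carry over. Pictures are saved under pics/ and viewed, at most 10 in all, crops included, and the job is handed in when it is done.

```bash
mkdir -p pics; python3 - <<'E'
from bench import ctrl
import cv2,numpy as np
for n in("scene","top"):
    cv2.imwrite(f"pics/{n}0.png",ctrl.read_camera(n))
    p=ctrl.camera_params(n);print(n,{k:(np.round(v,4).tolist() if not isinstance(v,str) else v) for k,v in p.items()})
print(ctrl.camera_params("wrist"),ctrl.current_t())
E
```

```text
scene {'fx': 463.1708, 'fy': 463.1708, 'cx': 316.9191, 'cy': 205.8168, 'pose': [[-0.8419, 0.2245, -0.4906, -0.0851], [-0.5396, -0.3507, 0.7654, 0.9402], [-0.0002, 0.9092, 0.4164, 0.6964], [0.0, 0.0, 0.0, 1.0]]}
top {'fx': 375.1369, 'fy': 375.1369, 'cx': 321.4291, 'cy': 198.2084, 'pose': [[0.3006, 0.7572, -0.5799, -0.1803], [-0.9536, 0.2479, -0.1706, -0.1646], [0.0146, 0.6043, 0.7966, 1.1337], [0.0, 0.0, 0.0, 1.0]]}
{'fx': 309.70691628693146, 'fy': 309.70691628693146, 'cx': 319.42707541576095, 'cy': 197.8875815460546, 'T_tool_cam': array([[-1.61887677e-04,  9.71017118e-01,  2.39009895e-01,
         6.61199991e-02],
       [ 9.99999938e-01,  2.31610108e-04, -2.63628049e-04,
        -4.17655730e-04],
       [-3.11344456e-04,  2.39009837e-01, -9.71017096e-01,
        -1.70439733e-01],
       [ 0.00000000e+00,  0.00000000e+00,  0.00000000e+00,
         1.00000000e+00]])} 0.1
```

View pics/scene0.png

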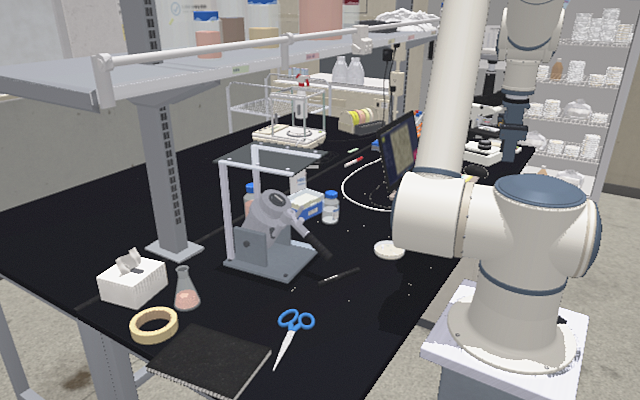

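View pics/top0.png

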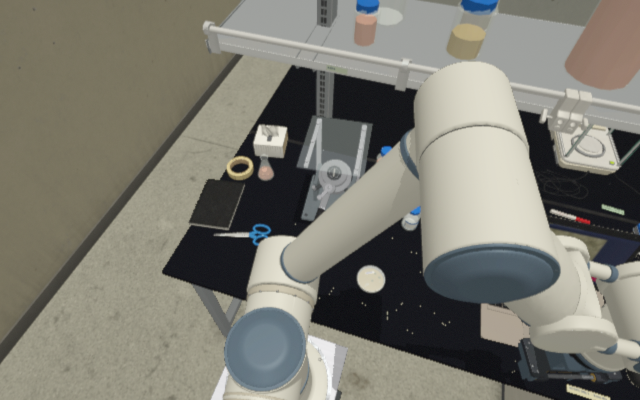

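```bash
python3 - <<'E'
import cv2
a=cv2.imread("pics/scene0.png")[140:290,200:370];b=cv2.imread("pics/top0.png")[105:245,280:400]
a=cv2.resize(a,None,fx=4,fy=4,interpolation=2);b=cv2.resize(b,None,fx=4,fy=4,interpolation=2)
cv2.imwrite("pics/a.png",a);cv2.imwrite("pics/b.png",b)
E
```

```text
(no output)
```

View pics/a.png

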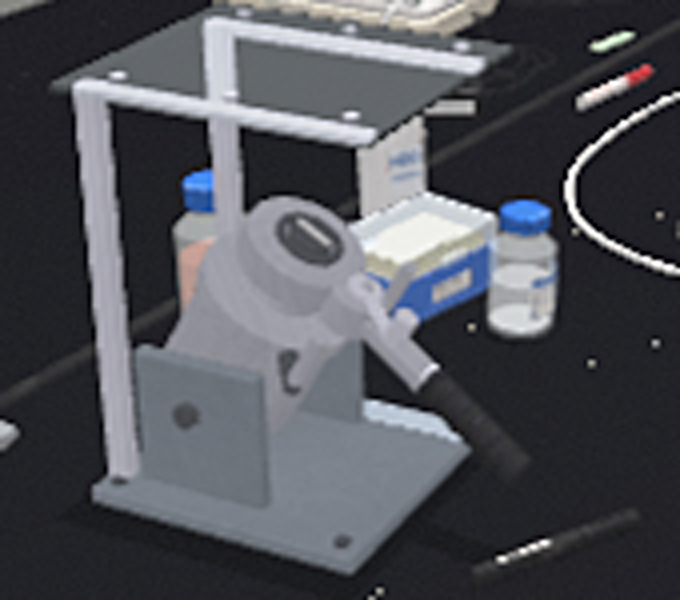

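View pics/b.png

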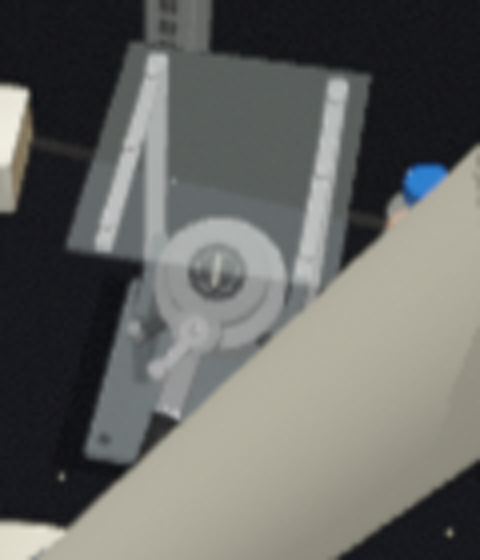

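```bash
cat >h.py <<'E'
from bench import ctrl
import numpy as np, cv2
from scipy.optimize import least_squares
from scipy.spatial.transform import Rotation as Ro
def Rz(a):return Ro.from_euler('z',a).as_matrix()
TILT=Ro.from_euler('y',-30,degrees=True).as_matrix() # z leans to -x
def proj(P,cam):
    c=ctrl.camera_params(cam);T=c["pose"];p=(np.atleast_2d(P)-T[:3,3])@T[:3,:3]
    return np.c_[c["cx"]+c["fx"]*p[:,0]/-p[:,2],c["cy"]-c["fy"]*p[:,1]/-p[:,2]]
def H(pos,yaw,th,local):  # local in handle frame: x up slope,y left,z out, relative to head_axis
    return np.array([pos[0],pos[1],.175])+Rz(yaw)@TILT@Rz(th)@np.array(local,float)
def B(pos,yaw,l): return np.array([pos[0],pos[1],0])+Rz(yaw)@np.array(l,float)
E
python3 - <<'E'
from h import *
def obs(p):
    q,yaw,th=p[:2],p[2],p[3]
    S=[(H(q,yaw,th,[0,0,13]if 0 else [0,0,.013]),(276.75,199.25)),(H(q,yaw,th,[-.125,0,.0]),(308,233)),(H(q,yaw,th,[-.213,0,0]),(330,256.5)),
     (B(q,yaw,[-.09,.1,.012]),(287.5,281.5)),(B(q,yaw,[-.09,-.1,.012]),(317.5,251.5)),(B(q,yaw,[.12,.1,.012]),(223.75,261)),
     (B(q,yaw,[-.112,.1,.305]),(294,175)),(B(q,yaw,[-.112,-.1,.305]),(327.5,152))]
    T=[(H(q,yaw,th,[0,0,.013]),(334.25,172.5)),(H(q,yaw,th,[-.125,0,0]),(322,208)),(H(q,yaw,th,[-.054,0,.022]),(328.75,188)),
     (B(q,yaw,[-.112,.1,.305]),(296.75,167)),(B(q,yaw,[-.09,.1,.012]),(301.5,219.5))]
    r=[proj(a,c)[0]-b for L,c in((S,"scene"),(T,"top")) for a,b in L]
    return np.array(r)
s=least_squares(lambda p:obs(p).ravel(),[.6,-.1,0,0],loss='soft_l1')
print(s.x);print(obs(s.x).round(1).tolist())
p=s.x
def ray(cam,u,z):
    c=ctrl.camera_params(cam);T=c["pose"];d=T[:3,:3]@np.array([(u[0]-c["cx"])/c["fx"],-(u[1]-c["cy"])/c["fy"],-1]);return T[:3,3]+d*(z-T[2,3])/d[2]
print("marker",ray("scene",(320,283),.007),ray("scene",(358.5,268.5),.007),"bottle",ray("scene",(330,222),0),"flask",ray("scene",(187,304),0),"petri",ray("top",(371,279),.01))
for a in(-.4,0,.4): print(H(p[:2],p[2],p[3],np.array([-.054,0,.030])+Rz(a)@[-.045,0,0]))
E
```

```text
[ 0.63343586  0.03099959  0.13283602 -0.16347783]
[[0.3, 1.0], [-0.9, 1.5], [0.7, 0.8], [0.8, -1.2], [2.6, -5.4], [-1.6, 1.5], [-0.6, 2.3], [0.3, 1.1], [0.1, -0.3], [0.9, -0.0], [0.4, -1.0], [0.4, 0.5], [-0.1, -2.1]]
marker [0.45828434 0.07753977 0.007     ] [ 0.40648233 -0.03929412  0.007     ] bottle [ 0.62815862 -0.25390259  0.        ] flask [0.69150049 0.32300609 0.        ] petri [ 0.37448904 -0.17526574  0.01      ]
[0.53582913 0.05107321 0.15531919]
[0.53258583 0.03377924 0.15214073]
[0.53551284 0.01614323 0.15246717]
```

```bash
cat >>h.py <<'E'
Q=np.array([.63344,.031]);YAW=.1328
def tool(th,extra=0,flip=1):  # extra tilt deg beyond 30
    R=Rz(YAW)@TILT@Rz(th)@np.diag([-1,1,-1.])
    return R@Ro.from_euler('y',-extra,degrees=True).as_matrix()@np.diag([flip,flip,1.])
E
python3 - <<'E'
from h import *
print(ctrl.current_eef_rot().round(2).tolist())
th=-.163
for f in(1,-1):
    R=tool(th,8,f);print(R.round(2).tolist())
    for y in(.06,-.04):
        t=H(Q,YAW,th,[-.097,y,.024]);print(f,t,ctrl.ik(t,R),ctrl.ik(t-.12*R[:,2],R))
    for a in(-.65,0,.65):
        R=tool(a,0,f);print(a,ctrl.ik(H(Q,YAW,a,[-.175,0,-.019]),R))
E
```

```text
[[0.96, 0.28, -0.0], [0.28, -0.96, 0.0], [0.0, -0.0, -1.0]]
[[-0.79, 0.01, 0.61], [0.06, 1.0, 0.06], [-0.61, 0.08, -0.79]]
1 [0.53781899 0.09383788 0.15279586] None [  1.46666778   1.63398365 125.84599816   9.69667024  14.87820853
 -94.97561312]
1 [ 0.53695444 -0.00582864  0.1446819 ] [-15.38970845  21.34547684 127.26630578 109.86291303  13.47324475
 150.44924082] [ -21.52297806    2.03987374  127.44931831   46.95734847   22.4600171
 -149.03218324]
-0.65 None
0 [-12.81085721  29.12606033 130.69489506 128.96320243  12.96496952
 122.44158045]
0.65 [-26.21184083  27.78096802 121.2722283   72.24922546  16.99029148
 131.14190614]
[[0.79, -0.01, 0.61], [-0.06, -1.0, 0.06], [0.61, -0.08, -0.79]]
-1 [0.53781899 0.09383788 0.15279586] None [  1.46666778   1.63398365 125.84599816   9.69667024  14.87820853
  85.02438688]
-1 [ 0.53695444 -0.00582864  0.1446819 ] [-15.38970845  21.34547684 127.26630578 109.86291303  13.47324475
 -29.55075918] [-21.52297806   2.03987374 127.44931831  46.95734847  22.4600171
  30.96781676]
-0.65 None
0 [-12.81085721  29.12606033 130.69489506 128.96320243  12.96496952
 -57.55841955]
0.65 [-26.21184083  27.78096802 121.2722283   72.24922546  16.99029148
 -48.85809386]
```

```bash
cat >>h.py <<'E'
def tz(tilt,az,roll=0,flip=1): # z points forward/down: tilt deg from vertical, az deg heading (0 = holder x), roll about tool z
    return Rz(YAW+np.radians(az))@Ro.from_euler('y',-tilt,degrees=True).as_matrix()@np.diag([-1,1,-1.])@Ro.from_euler('z',roll,degrees=True).as_matrix()@np.diag([flip,flip,1.])
E
python3 - <<'E'
from h import *
th=-.163
L=[H(Q,YAW,th,[-.097,y,.024+h]) for y,h in((.055,.1),(.055,0),(-.01,0),(-.04,0))]
G=[H(Q,YAW,a,[-.175,0,-.014]) for a in(-.65,0,.65)]
for name,P in(("lever",L),("grip",G)):
  for tilt in(10,15,20,25,30,35,40,45):
    for az in(-40,-20,0,20,40):
      for fl in (1,-1):
        R=tz(tilt,az,0,fl);qs=[ctrl.ik(p,R) for p in P]
        if all(q is not None for q in qs):
            qs=np.array(qs)
            if qs[:,4].min()>14 and np.ptp(qs[:,3])<60: print(name,tilt,az,fl,qs[:,3:].round().astype(int).tolist())
E
```

```text
lever 10 -40 1 [[-7, 61, -47], [-8, 50, -45], [-7, 48, -54], [-7, 47, -57]]
lever 10 -40 -1 [[-7, 61, 133], [-8, 50, 135], [-7, 48, 126], [-7, 47, 123]]
lever 10 -20 1 [[-3, 58, -71], [-4, 47, -70], [-2, 46, -79], [-1, 45, -83]]
lever 10 -20 -1 [[-3, 58, 109], [-4, 47, 110], [-2, 46, 101], [-1, 45, 97]]
lever 10 0 1 [[1, 58, -96], [1, 47, -96], [3, 46, -105], [4, 45, -109]]
lever 10 0 -1 [[1, 58, 84], [1, 47, 84], [3, 46, 75], [4, 45, 71]]
lever 10 20 1 [[6, 59, -121], [6, 48, -121], [8, 48, -130], [8, 48, -134]]
lever 10 20 -1 [[6, 59, 59], [6, 48, 59], [8, 48, 50], [8, 48, 46]]
lever 10 40 1 [[9, 62, -144], [10, 51, -145], [11, 52, -153], [11, 52, -157]]
lever 10 40 -1 [[9, 62, 36], [10, 51, 35], [11, 52, 27], [11, 52, 23]]
lever 15 -40 1 [[-12, 56, -42], [-14, 45, -39], [-13, 42, -47], [-12, 41, -52]]
lever 15 -40 -1 [[-12, 56, 138], [-14, 45, 141], [-13, 42, 133], [-12, 41, 128]]
lever 15 -20 1 [[-6, 52, -69], [-7, 40, -66], [-4, 38, -77], [-3, 37, -82]]
lever 15 -20 -1 [[-6, 52, 111], [-7, 40, 114], [-4, 38, 103], [-3, 37, 98]]
lever 15 0 1 [[2, 51, -97], [2, 39, -97], [6, 38, -
[... 5604 characters left out ...]
], [111, 35, 106], [80, 37, 132]]
grip 40 20 -1 [[128, 29, -71], [111, 35, -74], [80, 37, -48]]
grip 40 40 1 [[86, 36, 126], [74, 41, 122], [57, 50, 137]]
grip 40 40 -1 [[86, 36, -54], [74, 41, -58], [57, 50, -43]]
grip 45 -20 1 [[224, 36, 78], [193, 51, 92], [173, 37, 91]]
grip 45 -20 -1 [[224, 36, -102], [193, 51, -88], [173, 37, -89]]
grip 45 0 1 [[178, 41, 90], [157, 54, 85], [129, 37, 103]]
grip 45 0 -1 [[178, 41, -90], [157, 54, -95], [129, 37, -77]]
grip 45 20 1 [[137, 40, 96], [117, 44, 93], [88, 42, 120]]
grip 45 20 -1 [[137, 40, -84], [117, 44, -87], [88, 42, -60]]
grip 45 40 1 [[95, 41, 114], [79, 46, 113], [62, 53, 129]]
grip 45 40 -1 [[95, 41, -66], [79, 46, -67], [62, 53, -51]]
```

```bash
cat >>h.py <<'E'
def orient(tilt,az,th,frac=1.,flip=1):
    z=tz(tilt,az)[:,2]; y=(Rz(YAW)@TILT@Rz(th))[:,1]*frac+(1-frac)*tz(tilt,az)[:,1]
    y=y-y@z*z;y/=np.linalg.norm(y);return np.c_[np.cross(y,z),y,z]@np.diag([flip,flip,1.])
E
python3 - <<'E'
from h import *
th=-.163
ro=lambda q:None if q is None else q.round().astype(int).tolist()
for tilt,az,fr in((42,22,.6),(42,22,.3),(42,15,1),(45,10,1),(40,30,.5),(40,30,1)):
    R=orient(tilt,az,th,fr);P=[H(Q,YAW,th,[-.097,y,.026]) for y in(.055,-.01,-.06)]
    print(tilt,az,fr,ro(ctrl.ik(P[0]-.1*R[:,2],R)),*[ro(ctrl.ik(p,R)) for p in P])
for tilt,az in((38,25),(42,20),(42,10)):
    print(tilt,az,*[ro(ctrl.ik(H(Q,YAW,a,[-.172,0,0])+.016*orient(tilt,az,a)[:,2],orient(tilt,az,a))) for a in(-.68,-.3,0,.3,.68)])
E
```

```text
42 22 0.6 None [-15, 23, 126, 93, 28, 155] [-26, 24, 125, 85, 34, 155] [-33, 25, 123, 78, 37, 155]
42 22 0.3 [-25, 8, 127, 66, 37, 171] [-15, 23, 126, 93, 28, 148] [-26, 24, 125, 85, 34, 147] [-33, 25, 123, 78, 37, 147]
42 15 1 [-19, 7, 129, 71, 28, -171] [-11, 22, 128, 108, 23, 155] [-22, 23, 128, 97, 28, 157] [-30, 25, 126, 89, 32, 158]
45 10 1 [-17, 7, 134, 92, 24, 168] [-9, 24, 132, 132, 25, 132] [-21, 25, 132, 117, 30, 137] [-30, 26, 130, 106, 33, 140]
40 30 0.5 None [-17, 23, 122, 75, 33, 166] [-27, 24, 121, 70, 38, 164] [-33, 26, 118, 65, 42, 162]
40 30 1 [-27, 10, 122, 56, 44, -161] [-17, 23, 122, 75, 33, -177] None None
38 25 [-8, 30, 129, 110, 26, -176] [-20, 32, 132, 107, 31, 152] [-28, 33, 130, 97, 33, 137] [-34, 33, 126, 84, 35, 129] [-38, 32, 118, 69, 38, 121]
42 20 [-8, 33, 133, 132, 31, 161] [-20, 36, 137, 125, 37, 132] [-29, 36, 135, 114, 38, 117] [-36, 35, 130, 100, 37, 110] [-39, 33, 122, 83, 38, 106]
42 10 [-1, 33, 135, 155, 31, 144] [-14, 37, 140, 146, 39, 118] [-24, 37, 139, 135, 39, 101] [-32, 36, 134, 121, 36, 94] [-36, 33, 126, 100, 33, 92]
```

```bash
python3 - <<'E'
from h import *
th=-.163;R=orient(45,10,th);p=H(Q,YAW,th,[-.097,.055,.026])
ctrl.command_gripper(0)
ctrl.goto(p-.1*R[:,2],R)
print(ctrl.current_t(),ctrl.current_q().round(),ctrl.current_contact_force())
cv2.imwrite("pics/w1.png",ctrl.read_camera("wrist"))
E
```

```text
4.1333 [-17.   7. 134.  92.  24. 168.] [-0.00112832  0.86293157  0.20619274]
```

View pics/w1.png

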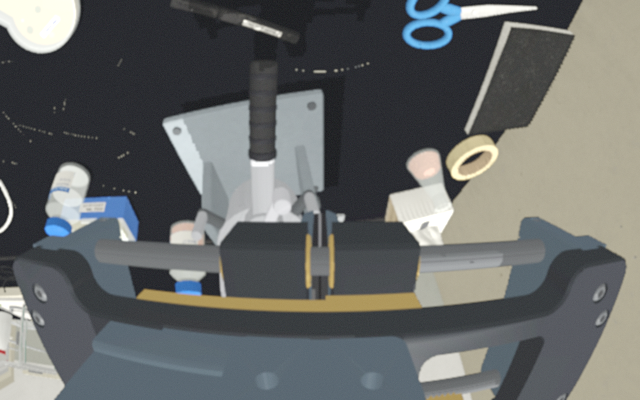

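```bash
cat >>h.py <<'E'
def wproj(P):
    c=ctrl.camera_params("wrist");M=np.eye(4);M[:3,:3]=ctrl.current_eef_rot();M[:3,3]=ctrl.current_tool_pos();M=M@c["T_tool_cam"]
    p=(np.atleast_2d(P)-M[:3,3])@M[:3,:3];x,y,z=p[:,0],-p[:,1],-p[:,2];r=np.hypot(x,y);a=np.arctan2(r,z)
    return np.c_[c["cx"]+c["fx"]*a*x/r,c["cy"]+c["fy"]*a*y/r]
E
python3 - <<'E'
from h import *
th=-.163
print(wproj([H(Q,YAW,th,[-.125,0,.012]),H(Q,YAW,th,[-.215,0,0]),H(Q,YAW,th,[-.054,0,.04]+Rz(-.4)@[-.045,0,0]),ctrl.current_tool_pos()]).round(),"obs 262,158; 263,60; 286,203")
E
python3 - <<'E'
import cv2
a=cv2.imread("pics/w1.png")[130:260,200:380];cv2.imwrite("pics/w1c.png",cv2.resize(a,None,fx=4,fy=4,interpolation=2))
E
```

```text
[[257. 166.]
 [256.  62.]
 [279. 209.]
 [319. 240.]] obs 262,158; 263,60; 286,203
```

View pics/w1c.png

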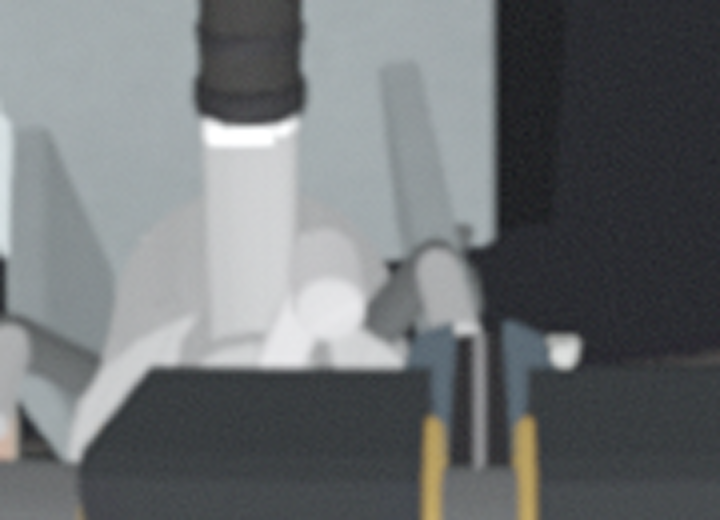

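```bash
python3 - <<'E'
from h import *
th=-.163;R=orient(45,10,th)
p=H(Q,YAW,th,[-.102,.052,.026])
print(ctrl.move_l(p-.03*R[:,2],.12), ctrl.move_l(p,.05,contact_N=5), ctrl.current_tool_pos()-p,ctrl.current_contact_force().round(1))
f0=ctrl.current_contact_force()
for y in(.035,.025,.015,.005,-.005,-.015,-.022):
    print(y,ctrl.move_l(H(Q,YAW,th,[-.102,y,.026]),.05,contact_N=14),(Rz(YAW)@TILT@Rz(th)).T@(ctrl.current_contact_force()-f0))
print(ctrl.current_t())
cv2.imwrite("pics/s2.png",cv2.resize(np.hstack([ctrl.read_camera("scene")[160:290,220:360],ctrl.read_camera("top")[130:260,260:400]]),None,fx=2.8,fy=2.8,interpolation=2))
E
```

```text
False False [-2.42184347e-04 -9.75137463e-06  2.13575196e-04] [-0.3 -0.6  0.8]
0.035 False [-0.16011259  0.25816649 -0.78829679]
0.025 False [-0.50659951  1.2666759  -0.58689057]
0.015 False [-0.54524755  2.01395932 -0.72999759]
0.005 False [-0.17032132  1.92689406  0.39527147]
-0.005 False [-0.11255992  1.19175548 -1.45685278]
-0.015 False [-0.30692518  0.01706603 -0.54389028]
-0.022 False [-0.22984741  1.01020693 -0.50775013]
8.1917
```

View pics/s2.png

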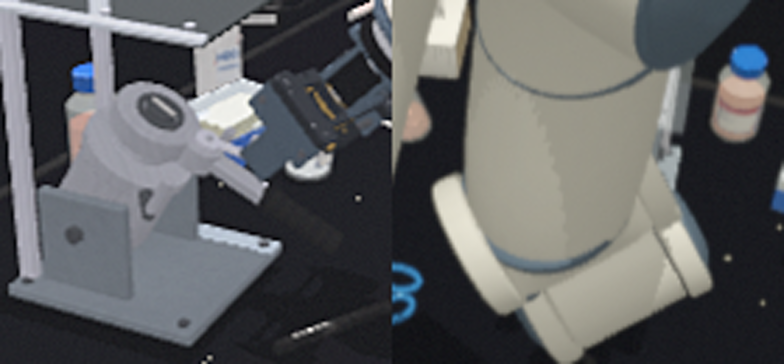

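```bash
python3 - <<'E'
from h import *
for t in(-.16,0,.1,.2,.3): print(t,proj([H(Q,YAW,t,[-.125,0,0]),H(Q,YAW,t,[-.215,0,0])]+[H(Q,YAW,t,[-.054,0,.04]+Rz(a)@[-.045,0,0]) for a in(-.4,.4)],"scene").round(1).tolist())
print("obs 314.6,231.4 / 340,247")
print((Rz(YAW)@TILT@Rz(-.163)).T@(ctrl.current_tool_pos()-np.r_[Q,.175]))
E
```

```text
-0.16 [[307.2, 234.5], [331.4, 257.7], [302.2, 218.8], [309.7, 214.8]]
0 [[310.9, 231.7], [337.3, 252.3], [306.0, 217.4], [311.8, 212.2]]
0.1 [[312.7, 229.6], [340.0, 248.5], [308.0, 216.3], [312.6, 210.4]]
0.2 [[314.1, 227.3], [342.0, 244.2], [309.7, 214.9], [313.2, 208.4]]
0.3 [[315.1, 224.8], [343.4, 239.7], [311.0, 213.3], [313.4, 206.3]]
obs 314.6,231.4 / 340,247
[-0.10217841 -0.02192913  0.02598669]
```

```bash
python3 - <<'E'
from h import *
f0=ctrl.current_contact_force()
for a in(.12,.2,.28,.36):
    R=orient(45,10,a-.2)
    s=ctrl.move_l(H(Q,YAW,a,[-.103,0,.026]),.05,ori=R,contact_N=15)
    print(a,s,((Rz(YAW)@TILT@Rz(a)).T@(ctrl.current_contact_force()-f0)).round(1))
    if s:break
# back away left then out
p=ctrl.current_tool_pos();ax=Rz(YAW)@TILT@Rz(a)
p=p+ax[:,1]*.012;ctrl.move_l(p,.1)
R=ctrl.current_eef_rot();ctrl.move_l(p-.13*R[:,2],.2)
print(ctrl.current_t(),ctrl.current_q().round())
cv2.imwrite("pics/w3.png",np.vstack([cv2.resize(ctrl.read_camera("wrist")[60:260,160:400],None,fx=2.4,fy=2.4,interpolation=2)]))
E
```

```text
0.12 False [ 1.2  2.4 -0.1]
0.2 False [0.8 1.6 0.2]
0.28 False [ 2.   6.6 -3.5]
0.36 False [ 3.3  8.5 -1.2]
10.625 [-42.   5. 132.  71.  40. 153.]
```

View pics/w3.png

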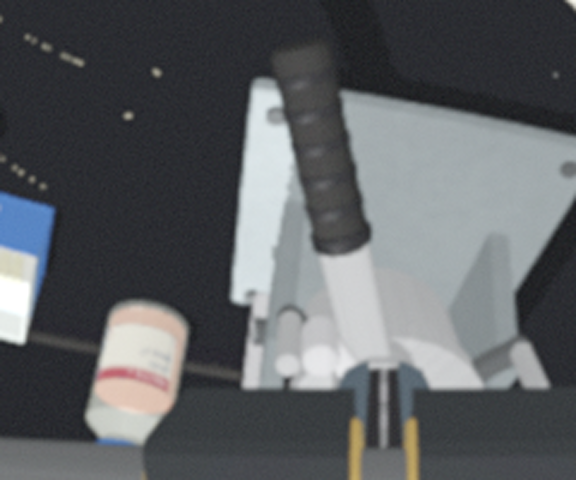

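```bash
cat >>h.py <<'E'
def gpose(a,out=0.,az=10,tilt=42,r=.172):
    R=orient(tilt,az,a);return H(Q,YAW,a,[-r,0,0])+(.018-out)*R[:,2],R
E
python3 - <<'E'
from h import *
s=least_squares(lambda t:(wproj([H(Q,YAW,t[0],[-.125,0,.0]),H(Q,YAW,t[0],[-.213,0,0])])-[(304,162),(286,83)]).ravel(),[.4])
th=s.x[0];print(th,s.fun.round(1))
p,R=gpose(th,.11)
ctrl.goto(p,R);ctrl.command_gripper(.55)
print(ctrl.current_t(),ctrl.current_q().round(),ctrl.current_contact_force())
cv2.imwrite("pics/w4.png",ctrl.read_camera("wrist"))
print(wproj([H(Q,YAW,th,[-.125,0,.0]),H(Q,YAW,th,[-.215,0,0])]).round())
E
```

```text
0.3448270832895546 [-0.9  1.9  0.2 -2.4]
12.2167 [-45.  19. 136.  86.  37. 118.] [-0.16728912 -1.65161699  0.5902435 ]
[[318. 245.]
 [319. 155.]]
```

View pics/w4.png

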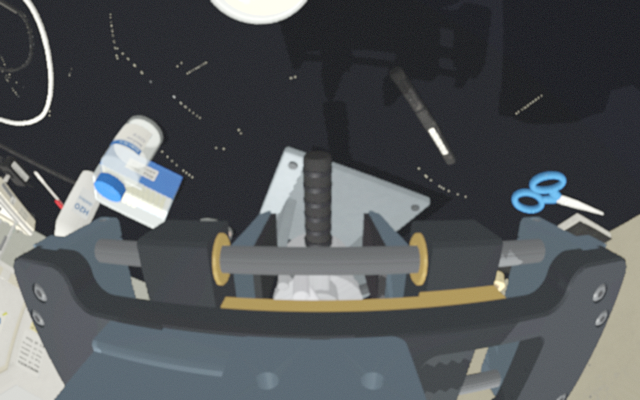

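```bash
cat >>h.py <<'E'
def plug(img=None,save=None,zo=.013):
    img=ctrl.read_camera("scene") if img is None else img
    h=.03;c=[(-h,h),(h,h),(h,-h),(-h,-h)]
    src=proj([H(Q,YAW,0,[a,b,zo]) for a,b in c],"scene").astype(np.float32)
    # rectified: column = -y (right), row = -x  -> up in picture = up the slope
    N=240;dst=np.float32([((h-b)/(2*h)*N,(h-a)/(2*h)*N) for a,b in c])
    w=cv2.warpPerspective(img,cv2.getPerspectiveTransform(src,dst),(N,N),flags=cv2.INTER_CUBIC);g=cv2.cvtColor(w,cv2.COLOR_BGR2GRAY)
    if save:cv2.imwrite(save,w)
    dark=(g<95).astype(np.uint8);n,l,st,ce=cv2.connectedComponentsWithStats(dark)
    k=1+np.argmax(st[1:,4]);hull=cv2.convexHull(np.argwhere(l==k)[:,::-1].astype(np.int32))
    m=cv2.fillConvexPoly(np.zeros_like(g),hull,1);m=cv2.erode(m,np.ones((13,13)))
    v=np.argwhere((m>0))[:,::-1].astype(float);wt=np.clip(g[m>0].astype(float)-100,0,None)
    if wt.sum()==0:return None
    mu=(v*wt[:,None]).sum(0)/wt.sum();C=((v-mu).T*wt)@(v-mu)/wt.sum();e,V=np.linalg.eigh(C);d=V[:,1]
    ang=np.arctan2(-d[0],-d[1])  # ccw from up
    return round((ang+np.pi/2)%np.pi-np.pi/2,3),round(np.sqrt(e[1]/e[0]),1),int(st[k,4])
E
python3 - <<'E'
from h import *
print(plug(cv2.imread("pics/scene0.png"),"pics/p0.png"),plug(None,"pics/p1.png"))
E
```

```text
(np.float64(0.047), np.float64(2.5), 22498) (np.float64(0.104), np.float64(3.0), 23937)
```

```bash
cat >>h.py <<'E'
def swing(a0,a1,n=3,vel=.12,cN=30):
    f0=ctrl.current_contact_force();out=[]
    for a in np.linspace(a0,a1,n+1)[1:]:
        p,R=gpose(a);s=ctrl.move_l(p,vel,ori=R,contact_N=cN)
        out.append(((Rz(YAW)@TILT@Rz(a)).T@(ctrl.current_contact_force()-f0)).round(1)[1])
        if s:out.append("stop");break
    return out
E
python3 - <<'E'
from h import *
th=.345;p,R=gpose(th)
print(ctrl.move_l(p,.1,contact_N=10))
ctrl.command_gripper(.4)
print(swing(th,-.58,4),plug(),ctrl.current_t())
print(swing(-.58,.6,4),plug(None,"pics/p2.png"),ctrl.current_t())
E
```

```text
False
[np.float64(-1.0), np.float64(0.1), np.float64(0.9), np.float64(0.3)] (np.float64(0.121), np.float64(2.6), 22546) 15.975
[np.float64(1.2), np.float64(2.3), np.float64(1.7), np.float64(1.8)] (np.float64(1.186), np.float64(3.7), 25210) 18.325
```

```bash
python3 - <<'E'
from h import *
print(swing(.6,-.58,4),plug())
print(swing(-.58,.6,4),plug(None,"pics/p3.png"),ctrl.current_t())
ctrl.command_gripper(.55)
p,R=gpose(.6,.13);ctrl.move_l(p,.12)
print(ctrl.current_t(),ctrl.current_q().round(),ctrl.current_contact_force().round(1))
w=ctrl.read_camera("wrist")[100:300,160:480]
b=[cv2.imread(f"pics/p{i}.png") for i in(0,2,3)]
cv2.imwrite("pics/f.png",np.vstack([np.hstack(b)[:,:720],cv2.resize(w,(512,320))[:, :][:,:].copy() if 0 else cv2.copyMakeBorder(cv2.resize(w,(512,320)),0,0,0,208,cv2.BORDER_CONSTANT)]))
E
```

```text
[np.float64(-0.8), np.float64(0.2), np.float64(-0.7), np.float64(0.3)] (np.float64(1.183), np.float64(3.6), 23464)
[np.float64(0.3), np.float64(1.4), np.float64(1.1), np.float64(0.8)] (np.float64(-1.097), np.float64(3.2), 25180) 23.025
24.6833 [-50.  15. 130.  71.  41. 118.] [-0.8  0.5 -0.3]
```

View pics/f.png

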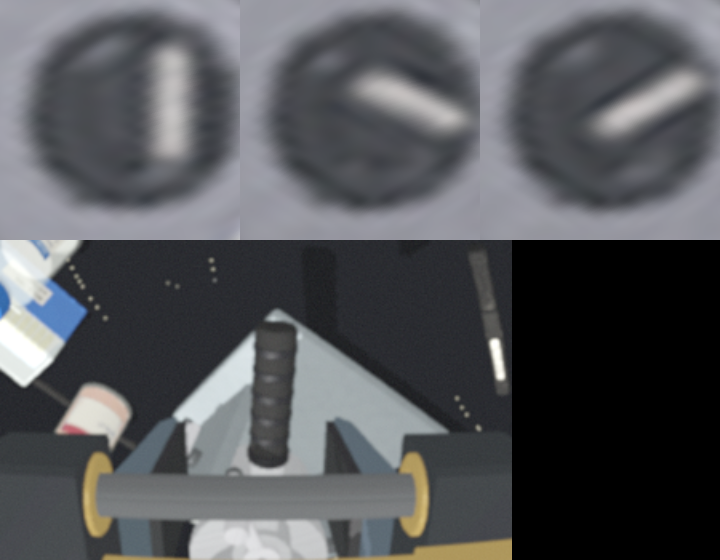

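```bash
python3 -c "
from bench import ctrl
ctrl.sleep(.3);print(ctrl.sign_off())"
```

```text
the job is handed in; nothing more can be done
None
```

I flipped the lever to the loosening side and backed the plug off by about 2.0 rad (roughly 115°, measured on the scene camera); the gripper is clear of everything and the job was handed in at about 25 s.

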